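# Switch on the vacuum hold-down under its guard

### The job

Start the vacuum that holds the wood panel for measuring: on the switch box with the round gauge, raise the sprung clear guard by its lip until it stays open, throw the toggle lever beneath it fully over towards the guard's hinge, then tip the guard back so that it drops fully shut. Leave the other box's guard and lever as they are, and do not disturb the tape measure, magnifying glass and wood sample on the bench.

Things in the scene. Friction and masses are not known exactly. Their poses are not given: they have to be found in the camera images.
- pump_box: The vacuum pump switch box, the one with a round gauge (54 mm across) on its deck. Grey box 60 mm high, fixed. Origin at bench level; it spans x -55 to +75, y -95 to +95 mm. x points from the guard lip side (robot side) to the hinge side, z up. The switch is at y +40 mm. Two fixed fences 26 mm high, 76 mm apart, flank the lever at x -40 to +30 mm.
- pump_guard (a joint): Angle of the pump guard (rad): 0 = shut, grows as its lip rises. Clear hood 92 mm wide, its top 86 mm from back to lip edge, with clear back and 18 mm deep side cheeks, a grey lip and open front. Over-centre spring: below about 1.0 it falls shut, above it flips and stays fully open (stop at 1.55). About 1 N at the lip opens it, 0.5 N closes it.
- pump_lip (a point): Middle of the lower front edge of the pump guard lip; when shut at x -41, y +40 mm of the box, 108 mm over the bench and 48 mm over the deck, free below. Lip 5 mm thick, 86 mm wide, 24 mm deep along x. Closed fingertips coming from the robot side, tool tilted 30 to 45 degrees, can lift it from beneath. Open, it is at x +79, 159 mm over the bench, the guard top standing upright with its outer face at x +84.
- pump_hinge (a point): Middle of the hinge line (along y of the box) of the pump guard, 72 mm over the bench (36 mm below the lip underside), at x +45, y +40 mm of the box.
- pump_toggle (a joint): Angle of the lever under the pump guard (rad): 0 = off, leaning 0.4 rad to the lip (-x of the box); 0.8 = on, leaning 0.4 rad to the hinge (+x). Starts at 0 to 0.1. Stays where put; about 1 N at its tip moves it; hard stops at 0 and 0.8.
- pump_toggle_tip (a point): Top end of the pump lever: steel bat 40 mm long, 6 to 10 mm thick, pivoting 62 mm over the bench at x -12, y +40 mm of the box. It travels 31 mm along x from off to on, 99 to 102 mm over the bench.
- lamp_box: The lamp switch box, the same but with two small black fuse caps in place of the gauge. Grey box 60 mm high, fixed. Origin at bench level; it spans x -55 to +75, y -95 to +95 mm. x points from the guard lip side (robot side) to the hinge side, z up. The switch is at y +40 mm. Two fixed fences 26 mm high, 76 mm apart, flank the lever at x -40 to +30 mm.
- lamp_guard (a joint): Angle of the lamp guard (rad): 0 = shut, grows as its lip rises. Clear hood 92 mm wide, its top 86 mm from back to lip edge, with clear back and 18 mm deep side cheeks, a grey lip and open front. Over-centre spring: below about 1.0 it falls shut, above it flips and stays fully open (stop at 1.55). About 1 N at the lip opens it, 0.5 N closes it.
- lamp_lip (a point): Middle of the lower front edge of the lamp guard lip; when shut at x -41, y +40 mm of the box, 108 mm over the bench and 48 mm over the deck, free below. Lip 5 mm thick, 86 mm wide, 24 mm deep along x. Closed fingertips coming from the robot side, tool tilted 30 to 45 degrees, can lift it from beneath. Open, it is at x +79, 159 mm over the bench, the guard top standing upright with its outer face at x +84.
- lamp_hinge (a point): Middle of the hinge line (along y of the box) of the lamp guard, 72 mm over the bench (36 mm below the lip underside), at x +45, y +40 mm of the box.
- lamp_toggle (a joint): Angle of the lever under the lamp guard (rad): 0 = off, leaning 0.4 rad to the lip (-x of the box); 0.8 = on, leaning 0.4 rad to the hinge (+x). Starts at 0 to 0.1. Stays where put; about 1 N at its tip moves it; hard stops at 0 and 0.8.
- lamp_toggle_tip (a point): Top end of the lamp lever: steel bat 40 mm long, 6 to 10 mm thick, pivoting 62 mm over the bench at x -12, y +40 mm of the box. It travels 31 mm along x from off to on, 99 to 102 mm over the bench.
- tape: Tape measure, yellow case 62 x 32 x 58 mm high, standing loose on the bench beyond the boxes, between them. Origin under its centre. To be left alone.
- magnifier: Magnifying glass lying loose to the right of the boxes: 72 mm lens ring, 85 mm handle. Origin under the lens centre. To be left alone.
- sample: Loose wood sample, 110 x 70 x 12 mm, lying to the left of the boxes. Origin under its centre. To be left alone.
Mind the look-alikes: they are no part of the job. Leave any blue look-alike of the lamp_box alone.

How it is judged:
By the outcome, as a careful person would: the job done as asked, in the order asked, and still so for the second after the job is handed in, with the robot touching nothing.
It also fails if it takes over 54 s, if anything falls off the work surface, if the arm or the gripper's body presses on something with over 40 N, if the wrist force passes 120 N, or if a joint passes its speed limit or range.

### The arm

A 6-joint arm with a two-finger parallel gripper is mounted at the origin on the work surface. World frame = base frame: x ahead of the robot, y to its left, z up, the work surface at z = 0. Lengths are in m, angles in rad, forces in N, time in s.
With the tool pointing down it reaches from about 0.275 to 0.75 m from the base axis. Payload 10.2 kg.
Tool frame: the origin (TCP) lies on the centre line of the jaws, within the pads' length; the fingertips stand 19 mm ahead of it and the grasp point (between the pads) is the TCP; z points along the fingers, y is the line along which they close (so a half turn about z gives the same grasp; the last joint's range is limited). The gripper opens to 85 mm and grips with 20 to 120 N. Pads are 22 mm wide; open, the fingers measure 114 mm over their backs; the gripper's body (76 mm by 85 mm) begins 54 mm behind the grasp point. The pads swing forward as they close: fully open they stand 13 mm farther back than shut.
Start: joints at [0.94, 0.313, 1.498, -0, 1.331, -0.223], TCP at [0.208, 0.482, 0.25] pointing down, gripper open.
Joint ranges: [-2.94, 2.94], [-0.97, 2.17], [0.19, 2.56], [-1.23, 4.37], [0.02, 3.11], [-2.88, 2.88]. Speed limits (rad/s): [2.39, 2.39, 3.01, 3.14, 3.14, 3.14].

### API

Orientations are given as a 3x3 rotation matrix whose columns are the frame's x, y, z axes.
In Python, from station import manip gives the robot as it stands.
- The arm moves only by the tool jog_arm, never from a script. Its argument "targets" is a list of rows, each an object with "slide": the shift along the tool's x, y, z in m, a list of three; "twist": the turn, a rotation vector about the tool's x, y, z in rad, a list of three; "grip": the opening, from 0 (shut) to 1 (fully open). In form: [{"slide": [x, y, z], "twist": [rx, ry, rz], "grip": grip}, ...]. A call has exactly 10 rows; each row is the pose to reach, as a shift and turn from the pose commanded when the call began, along the tool's axes at that moment; what a row does not reach only later rows make up. A row lasts 1/12 s, in which the tool goes at most 41.7 mm and 7.16 degrees, less where a joint would pass 70% of its speed; a pose out of reach is approached as far as the arm can. A call with a gripper value outside its range is refused whole. The fingers move at their own pace and stop on an object; "force" is the grip in N (left out, the last holds). Time passes only in rows, so rows that repeat a pose let the fingers close, or fill a call up. It gives the time, the measured TCP pose, the force, the opening and the grip force at its end, in the units of the state.
- manip.read_state(): the state, without advancing time (a new reading comes with each control period).
- manip.get_image(name): name is "scene" or "top" or "wrist"; returns (picture, depth): 480x640x3 uint8, blue, green, red; 480x640 float32, m along the optical axis (not along the pixel's ray), 0 where there is no reading.
- manip.camera_info(name): a dict with "intrinsics" (3x3 intrinsics, pixels), "R" (3x3) and "t" (3): a world point X has camera coordinates R X + t. Camera axes: x right, y down, z forward; pixel columns grow to the right and rows downward; lengths in m; the calibration is good to about 2 mm. A picture is of the moment at which its call begins: read the wrist's pose just before it. camera_info takes no time and is no camera call; for the wrist camera it gives the pose at the moment of the call.
- manip.hand_in(): hands the job in; it is judged then, once.
The state is a dict: "clock": time; "qpos": joint angles; "qvel": joint speeds; "effort": joint torques, N m; "tool_pos": TCP position; "ee_rot": TCP orientation; "wrist_force": force on the tool from outside, world axes, zero at the start; "ft_torque": the same for the moment, N m; "finger_gap": finger opening in m; "grasp_force": force on a finger pad.
Only numpy, scipy, OpenCV 4.12 (cv2) and the standard library are available. Lean on these libraries where they do the work, as an engineer would, in place of code of your own. Each camera call takes 0.05 s, during which the arm holds its last target. There are 200 camera calls.

## Working session

There is one attempt and no reset: what is moved stays moved. The work goes in short steps, Python scripts to look and compute and a tool call to move; the robot and the scene stay as the last step left them, time stands still between calls to the robot, and variables do not carry over. Pictures are saved under pics/ and viewed, at most 10 in all, crops included, and the job is handed in when it is done.

Besides the shell and the picture viewer there is one more tool, called after "Request:" as name([rows], argument=value, ...), one row to a line, values as JSON. jog_arm: Moves the arm, as the interface text tells. Its arguments: {"type":"object","properties":{"targets":{"type":"array","items":{"type":"object","properties":{"slide":{"type":"array","items":{"type":"number"}},"twist":{"type":"array","items":{"type":"number"}},"grip":{"type":"number"}}}},"force":{"type":"number"}},"required":["targets"]}

```bash
mkdir -p pics; ls
python3 - <<'E'
from station import manip
import cv2,numpy as np
for n in("scene","top"):
    p,d=manip.get_image(n); cv2.imwrite(f"pics/{n}0.png",p); np.save(f"pics/{n}0.npy",d)
    c=manip.camera_info(n); print(n,{k:np.round(v,4).tolist() for k,v in c.items()})
s=manip.read_state(); print(s["clock"],s["tool_pos"],np.round(s["ee_rot"],3))
E
```

```text
pics
scene {'intrinsics': [[614.1976, 0.0, 327.5752], [0.0, 614.1976, 244.3811], [0.0, 0.0, 1.0]], 'R': [[0.8383, 0.5449, -0.0214], [0.3451, -0.5604, -0.7529], [-0.4222, 0.6237, -0.6578]], 't': [-0.4367, -0.1017, 1.8071]}
top {'intrinsics': [[543.2391, 0.0, 309.7759], [0.0, 543.2391, 235.8312], [0.0, 0.0, 1.0]], 'R': [[-0.0364, -0.9993, -0.003], [-0.9781, 0.0362, -0.2051], [0.2051, -0.0045, -0.9787]], 't': [0.0081, 0.5386, 1.0825]}
0.1 [0.20807174 0.48177933 0.2498144 ] [[-0.918  0.397 -0.001]
 [ 0.397  0.918 -0.001]
 [ 0.    -0.001 -1.   ]]
```

View pics/top0.png

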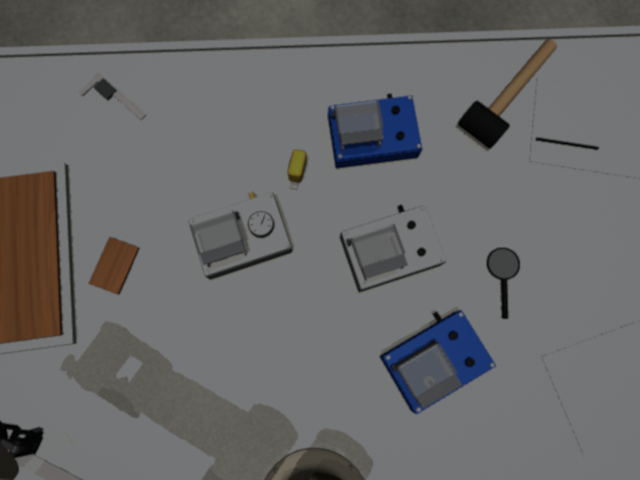

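View pics/scene0.png

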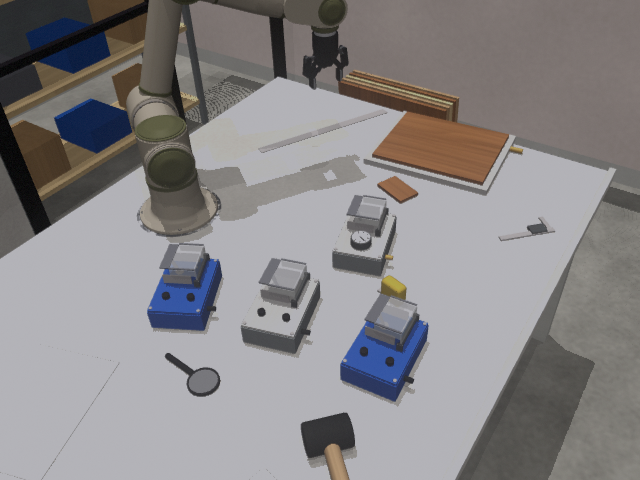

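The top view shows the pump box (round gauge at about (261,223)) centred near (240,235), with its guard at (220,240) and the lip on the robot side. The scene view agrees (gauge at (361,240)). The tape is at (297,165), the sample at (114,265), and the lamp box at (393,247). Next I'll measure the deck outline.

```bash
cat > h.py <<'E'
import numpy as np,cv2
from station import manip
def cloud(n,d):
    c=manip.camera_info(n);K,R,t=[np.array(c[k]) for k in("intrinsics","R","t")]
    v,u=np.mgrid[:480,:640]
    P=np.stack([(u-K[0,2])/K[0,0]*d,(v-K[1,2])/K[1,1]*d,d],-1)
    return (P-t)@R
E
python3 - <<'E'
from h import *
for n,(x0,y0,x1,y1) in {"top":(180,185,300,285),"scene":(325,190,402,278)}.items():
    d=np.load(f"pics/{n}0.npy");W=cloud(n,d)
    box=np.zeros(d.shape,bool);box[y0:y1,x0:x1]=1
    m=box&(d>0)&(abs(W[...,2]-.06)<.006)
    m=cv2.morphologyEx(m.astype(np.uint8),cv2.MORPH_OPEN,np.ones((2,2),np.uint8))>0
    q=W[m]; r=cv2.minAreaRect((q[:,:2]*1000).astype(np.float32))
    print(n,m.sum(),r,np.median(q[:,2]), "bench",np.median(W[box&(abs(W[...,2])<.02)][:,2]))
    g=box&(d>0)&(W[...,2]>.09); print("high",g.sum(),W[g].mean(0),W[g].max(0))
# gauge by rays at z=.07
d=np.load("pics/top0.npy");W=cloud("top",d);print("gauge",W[223,261]);
E
```

```text
top 2671 ((449.97674560546875, 105.1483154296875), (340.30926513671875, 189.191162109375), 16.05634117126465) 0.06033436472595416 bench 0.0005212654978985721
high 2009 [0.53228508 0.17313096 0.11264921] [0.58579424 0.22851939 0.11974281]
scene 1237 ((791.3062133789062, -350.5980224609375), (151.64588928222656, 1397.0216064453125), 25.84956932067871) 0.06055778451862066 bench 0.0016000629417710238
high 930 [0.53976206 0.16599271 0.11116498] [0.58866976 0.23048295 0.12049617]
gauge [0.56330401 0.08757766 0.08361936]
```

Run:
```python
from h import *
for n,(x0,y0,x1,y1) in {"top":(180,185,300,285),"scene":(325,190,402,278)}.items():
    d=np.load(f"pics/{n}0.npy");W=cloud(n,d)
    box=np.zeros(d.shape,bool);box[y0:y1,x0:x1]=1
    for tol in(.004,.006):
        m=box&(d>.3)&(abs(W[...,2]-.0605)<tol)
        k,l,st,_=cv2.connectedComponentsWithStats(cv2.morphologyEx(m.astype(np.uint8),cv2.MORPH_CLOSE,np.ones((3,3),np.uint8)))
        i=1+st[1:,4].argmax(); q=W[m&(l==i)]
        r=cv2.minAreaRect((q[:,:2]*1000).astype(np.float32)); print(n,len(q),r)
        yaw=np.deg2rad(r[2] if r[1][0]<r[1][1] else r[2]-90); ex=np.array([np.cos(yaw),np.sin(yaw)]);ey=np.array([-ex[1],ex[0]])
        o=np.array(r[0])/1000-.01*ex; print("origin",o,"yaw",yaw)
    g=box&(d>.3)&(W[...,2]>.09); G=W[g][:,:2]-o
    print("high, box frame", (G@ex).min(),(G@ex).max(),(G@ey).min(),(G@ey).max())
```

```text
top 2505 ((549.7703247070312, 136.3907928466797), (128.49856567382812, 186.92677307128906), 16.440500259399414)
origin [0.54017918 0.1335606 ] yaw 0.2869408602015016
top 2701 ((549.7779541015625, 136.64474487304688), (128.99658203125, 188.81753540039062), 16.562379837036133)
origin [0.54019285 0.13379415] yaw 0.2890680601222024
high, box frame -0.04154149285700114 0.048333625929364264 -0.06582393391399324 0.0868091486919761
scene 1089 ((553.9678955078125, 133.269775390625), (129.06781005859375, 194.72991943359375), 16.400754928588867)
origin [0.54437479 0.13044623] yaw 0.2862471733165632
scene 1293 ((554.2182006835938, 133.34344482421875), (129.58966064453125, 194.72991943359375), 16.400754928588867)
origin [0.5446251 0.1305199] yaw 0.2862471733165632
high, box frame -0.04391168132746373 0.04624360335034322 -0.010687435973553391 0.0957637003383683
```

```bash
cat >> h.py <<'E'
from scipy.spatial.transform import Rotation as Ro
O=np.array([.5415,.132,0]);YAW=.288
B=np.array([[np.cos(YAW),-np.sin(YAW),0],[np.sin(YAW),np.cos(YAW),0],[0,0,1]])
def frame(t):  # tilt t deg: tool z forward/down, y along box y
    t=np.deg2rad(t); z=np.array([np.sin(t),0,-np.cos(t)]);y=np.array([0,1,0.]);x=np.cross(y,z)
    return np.c_[x,y,z]
def go(*pts,tilt=40,corner=True):  # box-frame mm points of the front upper tip corner -> slide, twist
    s=manip.read_state();R0=np.array(s["ee_rot"]);p0=np.array(s["tool_pos"])
    F=frame(tilt)
    for p in pts:
        tcp=np.array(p)/1000-.019*F[:,2]+(.011*F[:,0] if corner else 0)
        w=O+B@tcp
        print(p,"tcp",np.round(w,3),"slide",np.round(R0.T@(w-p0),4),"twist",np.round(Ro.from_matrix(R0.T@B@F).as_rotvec(),3))
def where():
    s=manip.read_state();R=B.T@np.array(s["ee_rot"]);p=B.T@(np.array(s["tool_pos"])-O)
    print("t",s["clock"],"corner mm",np.round(1000*(p+.019*R[:,2]-.011*R[:,0]),1),"F box",np.round(B.T@s["wrist_force"],2),"q",np.round(s["qpos"],2),"z",np.round(R[:,2],2),s["finger_gap"])
E
python3 -c "
from h import *
where();go((-90,17,97))"
```

```text
t 0.1 corner mm [-211.9  423.   230.8] F box [ 0.31 -0.58 -0.57] q [ 0.94  0.31  1.5   0.    1.33 -0.22] z [-0. -0. -1.] 0.08516850720888347
(-90, 17, 97) tcp [0.431 0.117 0.104] slide [-0.349  -0.2466  0.1455] twist [-0.244 -0.67  -0.667]
```

Request:
jog_arm([
  {"slide": [-0.035, -0.025, 0.0], "twist": [-0.024, -0.067, -0.067], "grip": 0},
  {"slide": [-0.07, -0.05, 0.01], "twist": [-0.049, -0.134, -0.133], "grip": 0},
  {"slide": [-0.105, -0.075, 0.02], "twist": [-0.073, -0.2, -0.2], "grip": 0},
  {"slide": [-0.14, -0.1, 0.04], "twist": [-0.098, -0.268, -0.267], "grip": 0},
  {"slide": [-0.175, -0.123, 0.06], "twist": [-0.122, -0.335, -0.333], "grip": 0},
  {"slide": [-0.21, -0.148, 0.08], "twist": [-0.146, -0.4, -0.4], "grip": 0},
  {"slide": [-0.245, -0.173, 0.1], "twist": [-0.17, -0.47, -0.467], "grip": 0},
  {"slide": [-0.28, -0.198, 0.12], "twist": [-0.195, -0.536, -0.533], "grip": 0},
  {"slide": [-0.315, -0.222, 0.135], "twist": [-0.22, -0.6, -0.6], "grip": 0},
  {"slide": [-0.349, -0.247, 0.1455], "twist": [-0.244, -0.67, -0.667], "grip": 0},
])

```text
clock: 0.93
tool_pos: [0.3702, 0.2195, 0.1405]
ee_rot: [[-0.837, -0.192, 0.512], [-0.128, 0.979, 0.159], [-0.531, 0.068, -0.844]]
wrist_force: [-0.3, 1.0, 0.9]
finger_gap: 0.0
grasp_force: 0.0
```

```bash
python3 -c "
from h import *
where();go((-90,17,97))
p,d=manip.get_image('wrist');cv2.imwrite('pics/w1.png',p)
where();go((-45,17,97),(-32,17,97))"
```

```text
t 0.9333 corner mm [-119.9  131.4  130.3] F box [0.02 1.05 0.93] q [ 0.24  0.05  2.27  0.12  0.26 -1.61] z [ 0.54  0.01 -0.84] 2.594199138130362e-05
(-90, 17, 97) tcp [0.431 0.117 0.104] slide [-0.0183 -0.1145  0.045 ] twist [-0.001 -0.133 -0.116]
t 0.9833 corner mm [-120.   131.7  129.9] F box [-0.94  0.48 -0.15] q [ 0.24  0.05  2.27  0.13  0.26 -1.62] z [ 0.54  0.01 -0.84] -0.00016333776099455738
(-45, 17, 97) tcp [0.474 0.13  0.104] slide [-0.0558 -0.1109  0.0685] twist [ 0.002 -0.133 -0.112]
(-32, 17, 97) tcp [0.486 0.133 0.104] slide [-0.0667 -0.1097  0.0755] twist [ 0.002 -0.133 -0.112]
```

View pics/w1.png

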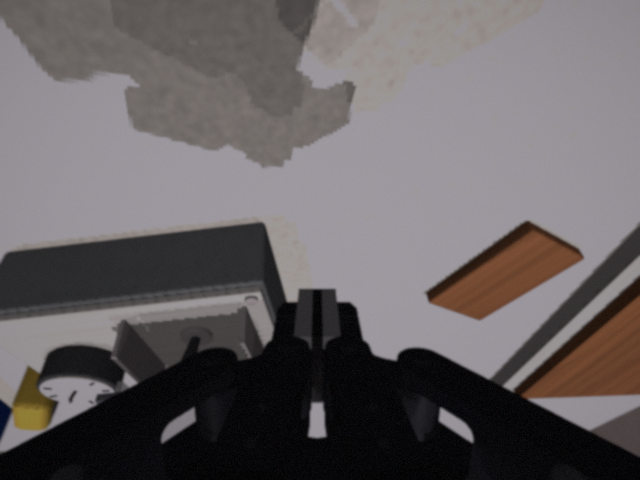

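The wrist view shows the pump box at lower left with its lever at about (190,345) and gauge at (75,375). The closed fingers are at (318,310). I'll go on to the pre-pose.

Request:
jog_arm([
  {"slide": [-0.004, -0.023, 0.009], "twist": [0.0, -0.027, -0.023], "grip": 0},
  {"slide": [-0.008, -0.046, 0.018], "twist": [0.0, -0.053, -0.046], "grip": 0},
  {"slide": [-0.011, -0.069, 0.027], "twist": [0.0, -0.08, -0.07], "grip": 0},
  {"slide": [-0.015, -0.092, 0.036], "twist": [0.0, -0.106, -0.093], "grip": 0},
  {"slide": [-0.0183, -0.1145, 0.045], "twist": [0.0, -0.133, -0.114], "grip": 0},
  {"slide": [-0.0183, -0.1145, 0.045], "twist": [0.0, -0.133, -0.114], "grip": 0},
  {"slide": [-0.0183, -0.1145, 0.045], "twist": [0.0, -0.133, -0.114], "grip": 0},
  {"slide": [-0.0183, -0.1145, 0.045], "twist": [0.0, -0.133, -0.114], "grip": 0},
  {"slide": [-0.0183, -0.1145, 0.045], "twist": [0.0, -0.133, -0.114], "grip": 0},
  {"slide": [-0.0183, -0.1145, 0.045], "twist": [0.0, -0.133, -0.114], "grip": 0},
])

```text
clock: 1.82
tool_pos: [0.4345, 0.1313, 0.1349]
ee_rot: [[-0.761, -0.27, 0.59], [-0.217, 0.963, 0.161], [-0.611, -0.005, -0.791]]
wrist_force: [0.4, -0.2, -0.2]
finger_gap: 0.0001
grasp_force: 0.0
```

```bash
python3 -c "
from h import *
where();go((-60,17,97),(-31,17,97))"
```

```text
t 1.8167 corner mm [-82.4  29.3 126.6] F box [ 0.28 -0.33 -0.23] q [-0.08  0.1   2.29  1.03  0.24 -2.88] z [ 0.61 -0.01 -0.79] 0.0001320276483125179
(-60, 17, 97) tcp [0.459 0.125 0.104] slide [ 0.001  -0.0122  0.0378] twist [-0.013 -0.041 -0.008]
(-31, 17, 97) tcp [0.487 0.134 0.104] slide [-0.022  -0.0118  0.0555] twist [-0.013 -0.041 -0.008]
```

Joint 6 has reached its limit. I'll turn the tool half a turn, which gives the same shape, after backing off a little.

Request:
jog_arm([
  {"slide": [0, 0, -0.015], "twist": [0, 0, 0.11], "grip": 0},
  {"slide": [0, 0, -0.03], "twist": [0, 0, 0.22], "grip": 0},
  {"slide": [0, 0, -0.03], "twist": [0, 0, 0.33], "grip": 0},
  {"slide": [0, 0, -0.03], "twist": [0, 0, 0.44], "grip": 0},
  {"slide": [0, 0, -0.03], "twist": [0, 0, 0.55], "grip": 0},
  {"slide": [0, 0, -0.03], "twist": [0, 0, 0.66], "grip": 0},
  {"slide": [0, 0, -0.03], "twist": [0, 0, 0.77], "grip": 0},
  {"slide": [0, 0, -0.03], "twist": [0, 0, 0.88], "grip": 0},
  {"slide": [0, 0, -0.03], "twist": [0, 0, 0.99], "grip": 0},
  {"slide": [0, 0, -0.03], "twist": [0, 0, 1.1], "grip": 0},
])

```text
clock: 2.65
tool_pos: [0.4159, 0.1276, 0.1585]
ee_rot: [[-0.585, 0.557, 0.589], [0.762, 0.627, 0.163], [-0.279, 0.544, -0.792]]
wrist_force: [-0.3, 2.1, -1.3]
finger_gap: 0.0
grasp_force: 0.0
```

Request:
jog_arm([
  {"slide": [0, 0, 0], "twist": [0, 0, 0.11], "grip": 0},
  {"slide": [0, 0, 0], "twist": [0, 0, 0.22], "grip": 0},
  {"slide": [0, 0, 0], "twist": [0, 0, 0.33], "grip": 0},
  {"slide": [0, 0, 0], "twist": [0, 0, 0.44], "grip": 0},
  {"slide": [0, 0, 0], "twist": [0, 0, 0.55], "grip": 0},
  {"slide": [0, 0, 0], "twist": [0, 0, 0.66], "grip": 0},
  {"slide": [0, 0, 0], "twist": [0, 0, 0.77], "grip": 0},
  {"slide": [0, 0, 0], "twist": [0, 0, 0.88], "grip": 0},
  {"slide": [0, 0, 0], "twist": [0, 0, 0.99], "grip": 0},
  {"slide": [0, 0, 0], "twist": [0, 0, 1.1], "grip": 0},
])

```text
clock: 3.48
tool_pos: [0.4159, 0.1276, 0.1585]
ee_rot: [[0.231, 0.774, 0.589], [0.904, -0.394, 0.163], [0.358, 0.495, -0.792]]
wrist_force: [-0.0, -0.3, 0.2]
finger_gap: 0.0003
grasp_force: 0.0
```

```bash
sed -i 's/x=np.cross(y,z)/y=-y;x=np.cross(y,z)/; s/+(.011\*F/-(.011*F/; s/\[:,2\]-.011\*R/[:,2]+.011*R/' h.py; python3 -c "
from h import *
where();go((-80,17,120),(-70,17,97),tilt=33)"
```

```text
t 3.4833 corner mm [-104.8   40.   147.4] F box [-0.12 -0.29  0.23] q [-0.1  -0.01  2.31  0.81  0.31 -0.46] z [ 0.61 -0.01 -0.79] 0.0003038562109386122
(-80, 17, 120) tcp [0.441 0.12  0.13 ] slide [-0.0112  0.0084  0.0363] twist [ 0.048 -0.07   0.929]
(-70, 17, 97) tcp [0.451 0.123 0.107] slide [-0.0147  0.0033  0.0606] twist [ 0.048 -0.07   0.929]
```

Request:
jog_arm([
  {"slide": [-0.002, 0.001, 0.006], "twist": [0.005, -0.008, 0.105], "grip": 0},
  {"slide": [-0.004, 0.002, 0.012], "twist": [0.01, -0.016, 0.21], "grip": 0},
  {"slide": [-0.006, 0.004, 0.018], "twist": [0.016, -0.023, 0.31], "grip": 0},
  {"slide": [-0.007, 0.005, 0.022], "twist": [0.021, -0.031, 0.41], "grip": 0},
  {"slide": [-0.009, 0.006, 0.028], "twist": [0.027, -0.039, 0.52], "grip": 0},
  {"slide": [-0.01, 0.007, 0.033], "twist": [0.032, -0.047, 0.62], "grip": 0},
  {"slide": [-0.011, 0.008, 0.036], "twist": [0.037, -0.054, 0.72], "grip": 0},
  {"slide": [-0.012, 0.006, 0.045], "twist": [0.043, -0.062, 0.83], "grip": 0},
  {"slide": [-0.0135, 0.005, 0.053], "twist": [0.048, -0.07, 0.929], "grip": 0},
  {"slide": [-0.0147, 0.0033, 0.0606], "twist": [0.048, -0.07, 0.929], "grip": 0},
])

```text
clock: 4.32
tool_pos: [0.4514, 0.1228, 0.1069]
ee_rot: [[0.804, 0.284, 0.523], [0.238, -0.959, 0.154], [0.545, 0.0, -0.838]]
wrist_force: [-0.1, -0.0, 1.5]
finger_gap: 0.0001
grasp_force: 0.0
```

```bash
python3 -c "
from h import *
where();go((-50,17,95),(-33,17,95),tilt=33)
p,d=manip.get_image('scene');cv2.imwrite('pics/s2.png',cv2.resize(p[120:300,250:450],None,fx=3,fy=3))"
```

```text
t 4.3167 corner mm [-69.4  16.8  97. ] F box [-0.12  0.03  1.51] q [-0.09  0.2   2.23  0.88  0.26  0.38] z [ 0.54 -0.   -0.84] 8.491399587402054e-05
(-50, 17, 95) tcp [0.47  0.129 0.105] slide [ 0.0152 -0.0002  0.0122] twist [ 0.001 -0.    -0.   ]
(-33, 17, 95) tcp [0.486 0.133 0.105] slide [ 0.0295 -0.0003  0.0215] twist [ 0.001 -0.    -0.   ]
```

View pics/s2.png

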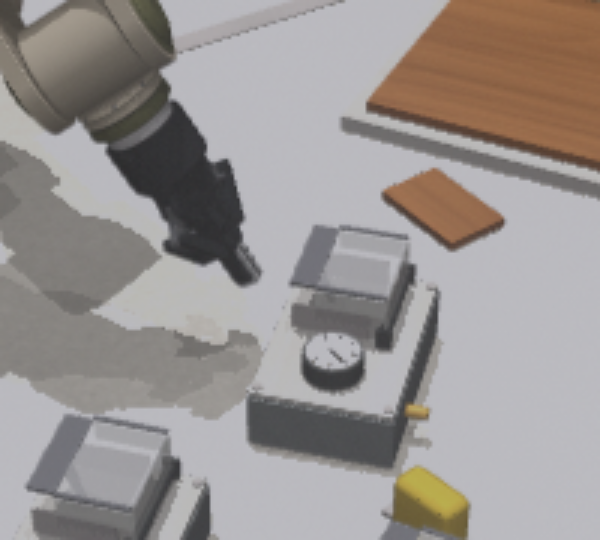

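Request:
jog_arm([
  {"slide": [0.004, 0, 0.003], "twist": [0, 0, 0], "grip": 0},
  {"slide": [0.008, 0, 0.006], "twist": [0, 0, 0], "grip": 0},
  {"slide": [0.012, 0, 0.009], "twist": [0, 0, 0], "grip": 0},
  {"slide": [0.015, 0, 0.012], "twist": [0, 0, 0], "grip": 0},
  {"slide": [0.019, 0, 0.0145], "twist": [0, 0, 0], "grip": 0},
  {"slide": [0.0225, 0, 0.017], "twist": [0, 0, 0], "grip": 0},
  {"slide": [0.026, 0, 0.0195], "twist": [0, 0, 0], "grip": 0},
  {"slide": [0.0295, 0, 0.0215], "twist": [0, 0, 0], "grip": 0},
  {"slide": [0.0295, 0, 0.0215], "twist": [0, 0, 0], "grip": 0},
  {"slide": [0.0295, 0, 0.0215], "twist": [0, 0, 0], "grip": 0},
])

```text
clock: 5.2
tool_pos: [0.4868, 0.1319, 0.1052]
ee_rot: [[0.803, 0.286, 0.524], [0.241, -0.958, 0.153], [0.545, 0.004, -0.838]]
wrist_force: [0.2, 0.5, -0.4]
finger_gap: -0.0001
grasp_force: 0.0
```

```bash
python3 -c "
from h import *
where()
P=[]
for k in range(1,21):
    th=k*.0575;c,s=np.cos(th),np.sin(th);x,z=-86*c+36*s,86*s+36*c
    P.append((round(-33+x+86,1),17,round(95+z-36,1)))
go(*P,tilt=33)"
```

```text
t 5.2 corner mm [-32.9  15.4  95.3] F box [ 0.38  0.46 -0.38] q [-0.06  0.27  2.13  0.78  0.26  0.51] z [ 0.55 -0.   -0.84] -5.588403762072269e-05
(np.float64(-30.8), 17, np.float64(99.9)) tcp [0.488 0.134 0.11 ] slide [ 0.0043 -0.0015 -0.0028] twist [ 0.002 -0.001  0.003]
(np.float64(-28.3), 17, np.float64(104.6)) tcp [0.491 0.135 0.115] slide [ 0.0089 -0.0015 -0.0053] twist [ 0.002 -0.001  0.003]
(np.float64(-25.5), 17, np.float64(109.2)) tcp [0.493 0.135 0.119] slide [ 0.0138 -0.0015 -0.0077] twist [ 0.002 -0.001  0.003]
(np.float64(-22.5), 17, np.float64(113.7)) tcp [0.496 0.136 0.124] slide [ 0.0188 -0.0015 -0.0098] twist [ 0.002 -0.001  0.003]
(np.float64(-19.3), 17, np.float64(117.9)) tcp [0.499 0.137 0.128] slide [ 0.0237 -0.0014 -0.0116] twist [ 0.002 -0.001  0.003]
(np.float64(-15.8), 17, np.float64(122.0)) tcp [0.503 0.138 0.132] slide [ 0.0289 -0.0014 -0.0131] twist [ 0.002 -0.001  0.003]
(np.float64(-12.0), 17, np.float64(125.8)) tcp [0.506 0.139 0.136] slide [ 0.0342 -0.0014 -0.0142] twist [ 0.002 -0.001  0.003]
(np.float64(-8.1), 17, np.float64(129.4)) tcp [0.51  0.14 
[... 889 characters left out ...]
158] slide [ 0.0766 -0.0013 -0.0127] twist [ 0.002 -0.001  0.003]
(np.float64(29.5), 17, np.float64(149.2)) tcp [0.546 0.151 0.159] slide [ 0.0817 -0.0012 -0.0112] twist [ 0.002 -0.001  0.003]
(np.float64(34.8), 17, np.float64(150.4)) tcp [0.551 0.153 0.16 ] slide [ 0.0868 -0.0012 -0.0093] twist [ 0.002 -0.001  0.003]
(np.float64(40.0), 17, np.float64(151.3)) tcp [0.556 0.154 0.161] slide [ 0.0916 -0.0012 -0.0072] twist [ 0.002 -0.001  0.003]
(np.float64(45.4), 17, np.float64(151.9)) tcp [0.561 0.156 0.162] slide [ 0.0965 -0.0012 -0.0048] twist [ 0.002 -0.001  0.003]
(np.float64(50.7), 17, np.float64(152.2)) tcp [0.567 0.157 0.162] slide [ 0.1011 -0.0012 -0.0021] twist [ 0.002 -0.001  0.003]
```

Request:
jog_arm([
  {"slide": [0.0043, 0, -0.0028], "twist": [0, 0, 0], "grip": 0},
  {"slide": [0.009, 0, -0.005], "twist": [0, 0, 0], "grip": 0},
  {"slide": [0.014, 0, -0.0075], "twist": [0, 0, 0], "grip": 0},
  {"slide": [0.019, 0, -0.0095], "twist": [0, 0, 0], "grip": 0},
  {"slide": [0.024, 0, -0.011], "twist": [0, 0, 0], "grip": 0},
  {"slide": [0.029, 0, -0.0125], "twist": [0, 0, 0], "grip": 0},
  {"slide": [0.034, 0, -0.0137], "twist": [0, 0, 0], "grip": 0},
  {"slide": [0.0395, 0, -0.0145], "twist": [0, 0, 0], "grip": 0},
  {"slide": [0.045, 0, -0.015], "twist": [0, 0, 0], "grip": 0},
  {"slide": [0.05, 0, -0.015], "twist": [0, 0, 0], "grip": 0},
])

```text
clock: 6.03
tool_pos: [0.519, 0.1416, 0.1453]
ee_rot: [[0.803, 0.286, 0.523], [0.241, -0.958, 0.153], [0.545, 0.004, -0.838]]
wrist_force: [0.4, 0.5, 0.6]
finger_gap: 0.0001
grasp_force: 0.2
```

```bash
python3 -c "
from h import *
where();p,d=manip.get_image('scene');cv2.imwrite('pics/s3.png',cv2.resize(p[120:300,250:450],None,fx=3,fy=3))"
```

```text
t 6.0333 corner mm [  0.8  15.6 135.3] F box [0.53 0.39 0.56] q [-0.03  0.25  2.01  0.48  0.37  0.84] z [ 0.55 -0.   -0.84] 0.00013950803613922594
```

View pics/s3.png

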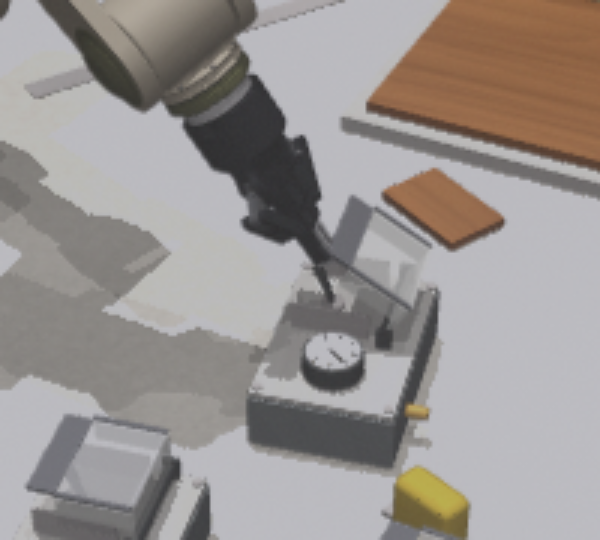

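The guard is lifting on the fingers, with its lip at about (355,230) in the crop. The lever at (325,280) hasn't moved. I'll continue over centre.

Request:
jog_arm([
  {"slide": [0.0055, 0, 0], "twist": [0, 0, 0], "grip": 0},
  {"slide": [0.011, 0, 0.001], "twist": [0, 0, 0], "grip": 0},
  {"slide": [0.0165, 0, 0.0015], "twist": [0, 0, 0], "grip": 0},
  {"slide": [0.0215, 0, 0.0025], "twist": [0, 0, 0], "grip": 0},
  {"slide": [0.027, 0, 0.004], "twist": [0, 0, 0], "grip": 0},
  {"slide": [0.032, 0, 0.0055], "twist": [0, 0, 0], "grip": 0},
  {"slide": [0.037, 0, 0.007], "twist": [0, 0, 0], "grip": 0},
  {"slide": [0.042, 0, 0.009], "twist": [0, 0, 0], "grip": 0},
  {"slide": [0.047, 0, 0.0115], "twist": [0, 0, 0], "grip": 0},
  {"slide": [0.0515, 0, 0.014], "twist": [0, 0, 0], "grip": 0},
])

```text
clock: 6.92
tool_pos: [0.5683, 0.1564, 0.1615]
ee_rot: [[0.803, 0.286, 0.524], [0.241, -0.958, 0.153], [0.546, 0.004, -0.838]]
wrist_force: [-0.2, -0.0, -0.0]
finger_gap: -0.0002
grasp_force: 0.0
```

```bash
python3 -c "
from h import *
where();p,d=manip.get_image('scene');cv2.imwrite('pics/s4.png',cv2.resize(p[120:300,250:450],None,fx=3,fy=3))
go((0,17,150),(-55,40,140),(-55,40,92),tilt=33)"
```

```text
t 6.9167 corner mm [ 52.2  15.7 151.6] F box [-0.18  0.02 -0.02] q [0.01 0.33 1.85 0.36 0.43 1.  ] z [ 0.55 -0.   -0.84] -0.00018999193837500636
(0, 17, 150) tcp [0.518 0.143 0.16 ] slide [-0.0452 -0.0015 -0.0274] twist [ 0.003 -0.002  0.003]
(-55, 40, 140) tcp [0.459 0.149 0.15 ] slide [-0.0967 -0.0246 -0.0491] twist [ 0.003 -0.002  0.003]
(-55, 40, 92) tcp [0.459 0.149 0.102] slide [-0.1229 -0.0248 -0.0089] twist [ 0.003 -0.002  0.003]
```

View pics/s4.png

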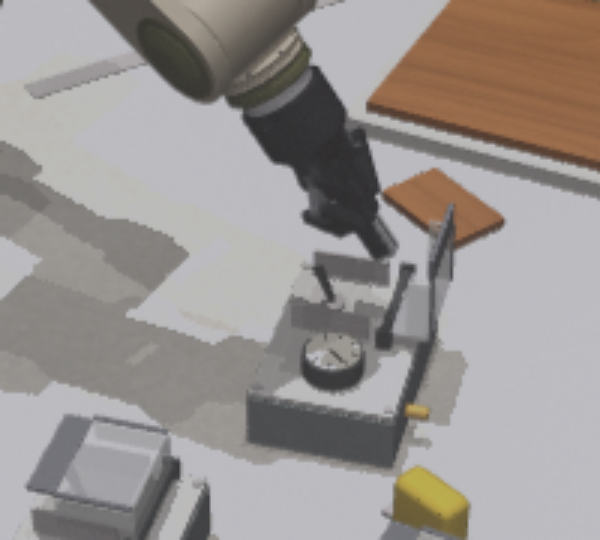

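The guard stands fully open, upright at about (440,265) in the crop, and the lever at (325,285) is still off. I'll retreat and come down in front of the lever.

Request:
jog_arm([
  {"slide": [-0.015, 0, -0.01], "twist": [0, 0, 0], "grip": 0},
  {"slide": [-0.03, 0, -0.019], "twist": [0, 0, 0], "grip": 0},
  {"slide": [-0.045, -0.003, -0.027], "twist": [0, 0, 0], "grip": 0},
  {"slide": [-0.062, -0.01, -0.034], "twist": [0, 0, 0], "grip": 0},
  {"slide": [-0.08, -0.018, -0.042], "twist": [0, 0, 0], "grip": 0},
  {"slide": [-0.097, -0.0246, -0.049], "twist": [0, 0, 0], "grip": 0},
  {"slide": [-0.107, -0.0247, -0.033], "twist": [0, 0, 0], "grip": 0},
  {"slide": [-0.115, -0.0248, -0.021], "twist": [0, 0, 0], "grip": 0},
  {"slide": [-0.123, -0.0248, -0.009], "twist": [0, 0, 0], "grip": 0},
  {"slide": [-0.123, -0.0248, -0.009], "twist": [0, 0, 0], "grip": 0},
])

```text
clock: 7.8
tool_pos: [0.4561, 0.1489, 0.0997]
ee_rot: [[0.805, 0.285, 0.52], [0.241, -0.958, 0.153], [0.542, 0.002, -0.84]]
wrist_force: [-0.1, 0.1, 1.1]
finger_gap: 0.0001
grasp_force: 0.0
```

```bash
python3 -c "
from h import *
where()
go(*[(x,40,91) for x in(-45,-35,-25,-20,-15,-10,-7,-4,0)],tilt=33)"
```

```text
t 7.8 corner mm [-57.5  40.4  89.7] F box [-0.11  0.1   1.05] q [-0.01  0.24  2.2   0.83  0.22  0.5 ] z [ 0.54 -0.   -0.84] 7.181530932438294e-05
(-45, 40, 91) tcp [0.468 0.152 0.101] slide [0.0112 0.0005 0.0057] twist [0.001 0.003 0.002]
(-35, 40, 91) tcp [0.478 0.155 0.101] slide [0.0196 0.0005 0.0112] twist [0.001 0.003 0.002]
(-25, 40, 91) tcp [0.487 0.158 0.101] slide [0.028  0.0005 0.0166] twist [0.001 0.003 0.002]
(-20, 40, 91) tcp [0.492 0.159 0.101] slide [0.0322 0.0005 0.0193] twist [0.001 0.003 0.002]
(-15, 40, 91) tcp [0.497 0.161 0.101] slide [0.0364 0.0005 0.022 ] twist [0.001 0.003 0.002]
(-10, 40, 91) tcp [0.502 0.162 0.101] slide [0.0406 0.0005 0.0247] twist [0.001 0.003 0.002]
(-7, 40, 91) tcp [0.505 0.163 0.101] slide [0.0431 0.0005 0.0263] twist [0.001 0.003 0.002]
(-4, 40, 91) tcp [0.508 0.164 0.101] slide [0.0456 0.0005 0.028 ] twist [0.001 0.003 0.002]
(0, 40, 91) tcp [0.511 0.165 0.101] slide [0.049  0.0005 0.0301] twist [0.001 0.003 0.002]
```

Request:
jog_arm([
  {"slide": [0.006, 0, 0.003], "twist": [0, 0, 0], "grip": 0},
  {"slide": [0.0112, 0, 0.0057], "twist": [0, 0, 0], "grip": 0},
  {"slide": [0.0154, 0, 0.0085], "twist": [0, 0, 0], "grip": 0},
  {"slide": [0.0196, 0, 0.0112], "twist": [0, 0, 0], "grip": 0},
  {"slide": [0.0238, 0, 0.0139], "twist": [0, 0, 0], "grip": 0},
  {"slide": [0.028, 0, 0.0166], "twist": [0, 0, 0], "grip": 0},
  {"slide": [0.0322, 0, 0.0193], "twist": [0, 0, 0], "grip": 0},
  {"slide": [0.0364, 0, 0.022], "twist": [0, 0, 0], "grip": 0},
  {"slide": [0.0406, 0, 0.0247], "twist": [0, 0, 0], "grip": 0},
  {"slide": [0.0431, 0, 0.0263], "twist": [0, 0, 0], "grip": 0},
])

```text
clock: 8.63
tool_pos: [0.5061, 0.1635, 0.1032]
ee_rot: [[0.803, 0.286, 0.523], [0.241, -0.958, 0.153], [0.545, 0.004, -0.838]]
wrist_force: [-1.4, -0.5, 0.4]
finger_gap: -0.0002
grasp_force: 0.7
```

Request:
jog_arm([
  {"slide": [0.0003, 0, 0.0002], "twist": [0, 0, 0], "grip": 0},
  {"slide": [0.0006, 0, 0.0004], "twist": [0, 0, 0], "grip": 0},
  {"slide": [0.0009, 0, 0.0006], "twist": [0, 0, 0], "grip": 0},
  {"slide": [0.0012, 0, 0.0008], "twist": [0, 0, 0], "grip": 0},
  {"slide": [0.0015, 0, 0.001], "twist": [0, 0, 0], "grip": 0},
  {"slide": [0.0018, 0, 0.0012], "twist": [0, 0, 0], "grip": 0},
  {"slide": [0.0021, 0, 0.0014], "twist": [0, 0, 0], "grip": 0},
  {"slide": [0.0024, 0, 0.0015], "twist": [0, 0, 0], "grip": 0},
  {"slide": [0.0024, 0, 0.0015], "twist": [0, 0, 0], "grip": 0},
  {"slide": [0.0024, 0, 0.0015], "twist": [0, 0, 0], "grip": 0},
])

```text
clock: 9.47
tool_pos: [0.5083, 0.1642, 0.1033]
ee_rot: [[0.803, 0.286, 0.524], [0.241, -0.958, 0.153], [0.545, 0.004, -0.838]]
wrist_force: [-1.3, -0.2, -1.0]
finger_gap: 0.0001
grasp_force: 0.5
```

```bash
python3 -c "
from h import *
where()"
```

```text
t 9.4667 corner mm [-3.1 40.3 93.4] F box [-1.29  0.22 -1.02] q [0.03 0.33 2.05 0.61 0.24 0.75] z [ 0.55 -0.   -0.84] 0.0001034082818160913
```

Request:
jog_arm([
  {"slide": [0.0004, 0, 0.0003], "twist": [0, 0, 0], "grip": 0},
  {"slide": [0.0008, 0, 0.0005], "twist": [0, 0, 0], "grip": 0},
  {"slide": [0.0012, 0, 0.0008], "twist": [0, 0, 0], "grip": 0},
  {"slide": [0.0016, 0, 0.001], "twist": [0, 0, 0], "grip": 0},
  {"slide": [0.002, 0, 0.0013], "twist": [0, 0, 0], "grip": 0},
  {"slide": [0.0023, 0, 0.0015], "twist": [0, 0, 0], "grip": 0},
  {"slide": [0.0025, 0, 0.0016], "twist": [0, 0, 0], "grip": 0},
  {"slide": [0.0025, 0, 0.0016], "twist": [0, 0, 0], "grip": 0},
  {"slide": [0.0025, 0, 0.0016], "twist": [0, 0, 0], "grip": 0},
  {"slide": [0.0025, 0, 0.0016], "twist": [0, 0, 0], "grip": 0},
])

```text
clock: 10.3
tool_pos: [0.5107, 0.1649, 0.1032]
ee_rot: [[0.803, 0.286, 0.523], [0.241, -0.958, 0.153], [0.545, 0.003, -0.839]]
wrist_force: [-5.9, -3.1, 2.2]
finger_gap: 0.0002
grasp_force: 3.1
```

```bash
python3 -c "
from h import *
where()"
```

```text
t 10.3 corner mm [-0.6 40.3 93.2] F box [-6.48 -1.28  2.19] q [0.03 0.34 2.04 0.6  0.24 0.76] z [ 0.54 -0.   -0.84] 0.0002210588954306867
```

Force rose to 6.5 N, so the lever is at its stop. I'll back off, then rise and bring the tool upright.

Request:
jog_arm([
  {"slide": [-0.008, 0, -0.005], "twist": [0, 0, 0], "grip": 0},
  {"slide": [-0.021, 0, -0.014], "twist": [0, 0, 0], "grip": 0},
  {"slide": [-0.034, 0, -0.022], "twist": [0, 0, 0], "grip": 0},
  {"slide": [-0.034, 0, -0.045], "twist": [0, 0.06, 0], "grip": 0},
  {"slide": [-0.03, 0, -0.075], "twist": [0, 0.16, 0], "grip": 0},
  {"slide": [-0.025, 0, -0.105], "twist": [0, 0.27, 0], "grip": 0},
  {"slide": [-0.015, 0, -0.13], "twist": [0, 0.38, 0], "grip": 0},
  {"slide": [-0.005, 0, -0.15], "twist": [0, 0.48, 0], "grip": 0},
  {"slide": [0.0, 0, -0.16], "twist": [0, 0.57, 0], "grip": 0},
  {"slide": [0.0, 0, -0.16], "twist": [0, 0.57, 0], "grip": 0},
])

```text
clock: 11.13
tool_pos: [0.427, 0.1436, 0.2361]
ee_rot: [[0.447, 0.297, 0.844], [0.136, -0.955, 0.264], [0.884, -0.004, -0.467]]
wrist_force: [-0.0, 0.5, -0.5]
finger_gap: -0.0003
grasp_force: 0.0
```

```bash
python3 -c "
from h import *
where();p,d=manip.get_image('scene');cv2.imwrite('pics/s5.png',cv2.resize(p[120:300,250:450],None,fx=3,fy=3))
go((0,40,205),(135,40,205),(135,40,140),tilt=0)"
```

```text
t 11.1333 corner mm [-84.6  44.  236.9] F box [ 0.12  0.45 -0.48] q [-0.16 -0.15  2.43  1.96  0.44 -0.65] z [ 0.88  0.01 -0.47] -0.0002564806827032457
(0, 40, 205) tcp [0.52  0.167 0.224] slide [0.0359 0.0051 0.0897] twist [-0.011 -1.085  0.01 ]
(135, 40, 205) tcp [0.649 0.206 0.224] slide [0.0989 0.0069 0.209 ] twist [-0.011 -1.085  0.01 ]
(135, 40, 140) tcp [0.649 0.206 0.159] slide [0.0415 0.0072 0.2394] twist [-0.011 -1.085  0.01 ]
```

View pics/s5.png

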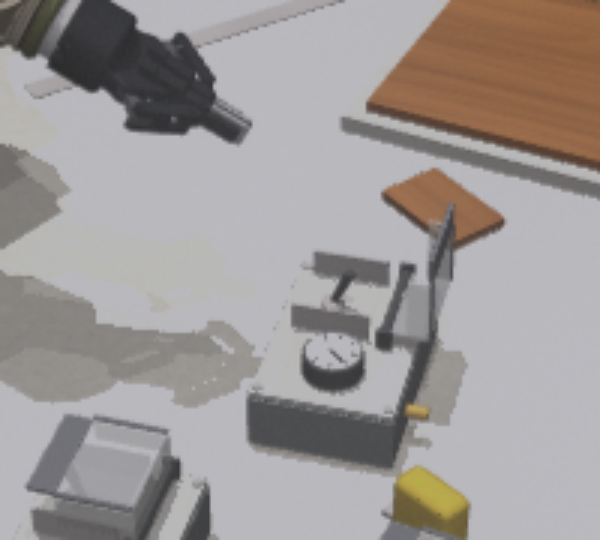

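The lever now leans to the hinge (crop (343,288)) and the guard is still open. My tilt change had the wrong sign, so I'll turn back to vertical.

Request:
jog_arm([
  {"slide": [0.0, 0, 0.0], "twist": [0, -0.11, 0], "grip": 0},
  {"slide": [0.0, 0, 0.0], "twist": [0, -0.22, 0], "grip": 0},
  {"slide": [0.0, 0, 0.0], "twist": [0, -0.33, 0], "grip": 0},
  {"slide": [0.005, 0, 0.01], "twist": [0, -0.44, 0], "grip": 0},
  {"slide": [0.01, 0.001, 0.02], "twist": [0, -0.55, 0], "grip": 0},
  {"slide": [0.015, 0.002, 0.035], "twist": [0, -0.66, 0], "grip": 0},
  {"slide": [0.02, 0.003, 0.05], "twist": [0, -0.77, 0], "grip": 0},
  {"slide": [0.025, 0.004, 0.065], "twist": [0, -0.88, 0], "grip": 0},
  {"slide": [0.03, 0.005, 0.08], "twist": [-0.01, -0.99, 0.01], "grip": 0},
  {"slide": [0.036, 0.005, 0.09], "twist": [-0.01, -1.085, 0.01], "grip": 0},
])

```text
clock: 12.02
tool_pos: [0.5215, 0.167, 0.221]
ee_rot: [[0.872, 0.311, 0.378], [0.272, -0.95, 0.154], [0.407, -0.031, -0.913]]
wrist_force: [-0.3, -0.4, -0.0]
finger_gap: -0.0001
grasp_force: 0.0
```

```bash
python3 -c "
from h import *
where()
go((0,40,205),(140,40,205),(140,40,135),tilt=0)"
```

```text
t 12.0167 corner mm [  8.5  40.1 208.1] F box [-0.39 -0.34 -0.01] q [0.03 0.2  1.78 0.2  0.77 1.18] z [ 0.41  0.04 -0.91] -0.00012935500194232415
(0, 40, 205) tcp [0.52  0.167 0.224] slide [-0.0004 -0.0009 -0.0034] twist [-0.037 -0.418  0.022]
(140, 40, 205) tcp [0.654 0.207 0.224] slide [0.1275 0.0031 0.0534] twist [-0.037 -0.418  0.022]
(140, 40, 135) tcp [0.654 0.207 0.154] slide [0.0991 0.0053 0.1173] twist [-0.037 -0.418  0.022]
```

Request:
jog_arm([
  {"slide": [0.0, 0, -0.004], "twist": [-0.01, -0.105, 0.005], "grip": 0},
  {"slide": [0.0, 0, -0.004], "twist": [-0.02, -0.21, 0.01], "grip": 0},
  {"slide": [0.0, 0, -0.004], "twist": [-0.03, -0.32, 0.016], "grip": 0},
  {"slide": [0.01, 0, 0.001], "twist": [-0.037, -0.418, 0.022], "grip": 0},
  {"slide": [0.035, 0.001, 0.012], "twist": [-0.037, -0.418, 0.022], "grip": 0},
  {"slide": [0.06, 0.002, 0.023], "twist": [-0.037, -0.418, 0.022], "grip": 0},
  {"slide": [0.085, 0.002, 0.034], "twist": [-0.037, -0.418, 0.022], "grip": 0},
  {"slide": [0.11, 0.003, 0.045], "twist": [-0.037, -0.418, 0.022], "grip": 0},
  {"slide": [0.1275, 0.003, 0.0534], "twist": [-0.037, -0.418, 0.022], "grip": 0},
  {"slide": [0.1275, 0.003, 0.0534], "twist": [-0.037, -0.418, 0.022], "grip": 0},
])

```text
clock: 12.85
tool_pos: [0.6549, 0.2089, 0.2233]
ee_rot: [[0.958, 0.285, 0.006], [0.285, -0.958, 0.003], [0.006, -0.001, -1.0]]
wrist_force: [-0.1, -0.4, -1.0]
finger_gap: -0.0002
grasp_force: 0.0
```

```bash
python3 -c "
from h import *
where()
go((140,40,140),(112,40,140),tilt=0)"
```

```text
t 12.85 corner mm [141.6  41.5 204.4] F box [-0.22 -0.39 -0.97] q [0.14 0.7  0.96 0.   1.47 1.42] z [ 0.01  0.   -1.  ] -0.0001706773652303731
(140, 40, 140) tcp [0.654 0.207 0.159] slide [-0.0019  0.0016  0.0643] twist [-0.001 -0.006  0.001]
(112, 40, 140) tcp [0.627 0.199 0.159] slide [-0.0299  0.0015  0.0641] twist [-0.001 -0.006  0.001]
```

Request:
jog_arm([
  {"slide": [0, 0.001, 0.022], "twist": [0, 0, 0], "grip": 0},
  {"slide": [0, 0.001, 0.043], "twist": [0, 0, 0], "grip": 0},
  {"slide": [0, 0.001, 0.064], "twist": [0, 0, 0], "grip": 0},
  {"slide": [-0.008, 0.001, 0.064], "twist": [0, 0, 0], "grip": 0},
  {"slide": [-0.016, 0.001, 0.064], "twist": [0, 0, 0], "grip": 0},
  {"slide": [-0.024, 0.001, 0.064], "twist": [0, 0, 0], "grip": 0},
  {"slide": [-0.032, 0.001, 0.064], "twist": [0, 0, 0], "grip": 0},
  {"slide": [-0.038, 0.001, 0.064], "twist": [0, 0, 0], "grip": 0},
  {"slide": [-0.044, 0.001, 0.064], "twist": [0, 0, 0], "grip": 0},
  {"slide": [-0.05, 0.001, 0.064], "twist": [0, 0, 0], "grip": 0},
])

```text
clock: 13.68
tool_pos: [0.6046, 0.1938, 0.1612]
ee_rot: [[0.958, 0.288, 0.005], [0.288, -0.958, 0.006], [0.007, -0.004, -1.0]]
wrist_force: [0.5, -0.2, 1.0]
finger_gap: -0.0002
grasp_force: 0.6
```

Request:
jog_arm([
  {"slide": [-0.005, 0, 0], "twist": [0, 0, 0], "grip": 0},
  {"slide": [-0.01, 0, 0], "twist": [0, 0, 0], "grip": 0},
  {"slide": [-0.015, 0, 0], "twist": [0, 0, 0], "grip": 0},
  {"slide": [-0.02, 0, 0], "twist": [0, 0, 0], "grip": 0},
  {"slide": [-0.025, 0, 0], "twist": [0, 0, 0], "grip": 0},
  {"slide": [-0.03, 0, 0], "twist": [0, 0, 0], "grip": 0},
  {"slide": [-0.034, 0, 0], "twist": [0, 0, 0], "grip": 0},
  {"slide": [-0.034, 0, 0], "twist": [0, 0, 0], "grip": 0},
  {"slide": [-0.034, 0, 0], "twist": [0, 0, 0], "grip": 0},
  {"slide": [-0.034, 0, 0], "twist": [0, 0, 0], "grip": 0},
])

```text
clock: 14.52
tool_pos: [0.5723, 0.1843, 0.1608]
ee_rot: [[0.957, 0.289, 0.004], [0.289, -0.957, 0.007], [0.006, -0.005, -1.0]]
wrist_force: [0.0, 1.0, -0.4]
finger_gap: 0.0001
grasp_force: 0.0
```

```bash
python3 -c "
from h import *
where();p,d=manip.get_image('scene');cv2.imwrite('pics/s6.png',cv2.resize(p[120:300,250:450],None,fx=3,fy=3))"
```

```text
t 14.5167 corner mm [ 55.5  41.6 141.8] F box [ 0.3   0.98 -0.39] q [0.11 0.55 1.38 0.01 1.2  1.39] z [ 0.01  0.01 -1.  ] 0.00014194663767616467
```

View pics/s6.png

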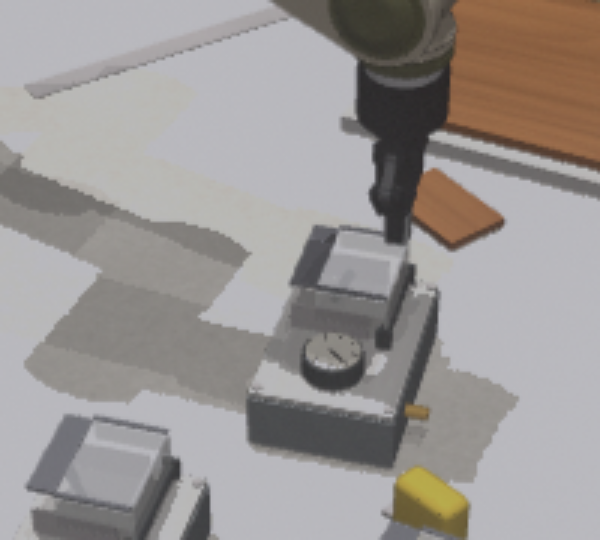

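The guard has dropped shut at (345,265) in the crop, the same as at the start, and the tape and sample look untouched. I'll raise the arm clear and check.

Request:
jog_arm([
  {"slide": [0, 0, -0.02], "twist": [0, 0, 0], "grip": 0},
  {"slide": [0, 0, -0.05], "twist": [0, 0, 0], "grip": 0},
  {"slide": [0, 0, -0.08], "twist": [0, 0, 0], "grip": 0},
  {"slide": [-0.02, 0, -0.11], "twist": [0, 0, 0], "grip": 0},
  {"slide": [-0.05, 0, -0.13], "twist": [0, 0, 0], "grip": 0},
  {"slide": [-0.08, 0, -0.14], "twist": [0, 0, 0], "grip": 0},
  {"slide": [-0.11, 0, -0.14], "twist": [0, 0, 0], "grip": 0},
  {"slide": [-0.11, 0, -0.14], "twist": [0, 0, 0], "grip": 0},
  {"slide": [-0.11, 0, -0.14], "twist": [0, 0, 0], "grip": 0},
  {"slide": [-0.11, 0, -0.14], "twist": [0, 0, 0], "grip": 0},
])

```text
clock: 15.4
tool_pos: [0.467, 0.1516, 0.3003]
ee_rot: [[0.957, 0.289, 0.004], [0.289, -0.957, 0.007], [0.006, -0.005, -1.0]]
wrist_force: [0.1, -0.2, -0.0]
finger_gap: 0.0001
grasp_force: 0.0
```

```bash
python3 -c "
from h import *
where();p,d=manip.get_image('scene');cv2.imwrite('pics/s7.png',cv2.resize(p[170:410,150:450],None,fx=2.5,fy=2.5))"
```

```text
t 15.4 corner mm [-54.8  40.1 281.3] F box [-0.01 -0.23 -0.  ] q [0.07 0.2  1.51 0.01 1.42 1.35] z [ 0.01  0.01 -1.  ] 0.00010671201873876987
```

View pics/s7.png

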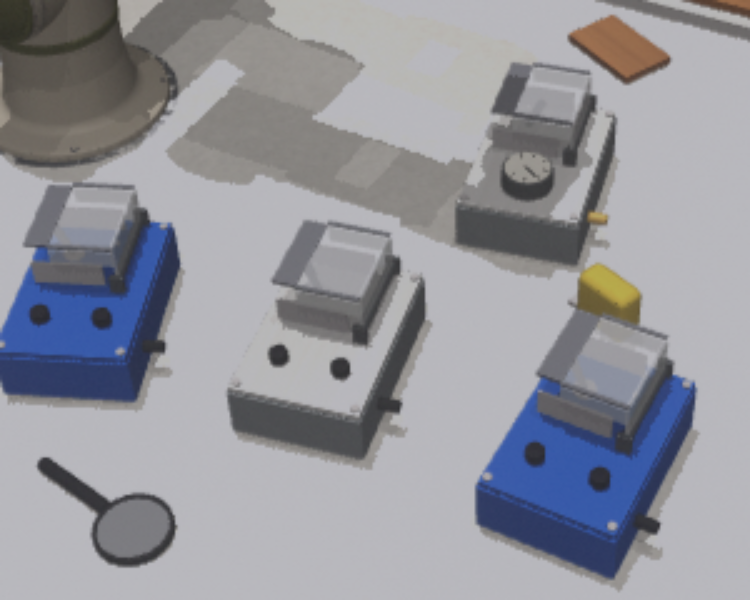

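The pump guard is shut at (545,100), and the other boxes, tape (608,290), magnifier (133,528) and sample (620,45) haven't moved.

```bash
python3 -c "
from station import manip
print(manip.hand_in())"
```

```text
the job is handed in; nothing more can be done
None
```

The vacuum pump is switched on and its guard is fully shut again. The job took about 15 s and is handed in; the other boxes, tape measure, magnifying glass and wood sample look untouched.

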